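# Set up the raking-light inspection of a test panel

## Task

Get the copper test panel ready for raking-light inspection: lay the straightedge flat on the table, flush against the green-striped edge of the panel's holder and roughly centred on it, and tilt the lamp arm down by its violet grip until its yellow bar lines up with the red index bar. Leave the red index where it is, do not disturb the other things on the table, and let everything go.

Things in the scene. Friction and masses are not known exactly. Their poses are not given: they have to be found in the camera images.
- straightedge: Loose straightedge, 0.16 kg, lying on the table: a black blade 150 x 30 x 6 mm with an upright orange grip rib 110 x 14 mm along its middle, rib top 45 mm above the table (so the rib stands 39 mm above the blade). Origin: centre of the underside. x along its length, y across the blade, z up. The two ways round are the same.
- panel_edge (a point): Middle of the green-striped edge (nearer the robot) of the fixed panel holder, at table level. Copper panel and holder are one flat block 120 (x) by 100 (y) mm, top 12 mm above the table, sides upright. x along this edge, towards the lamp (roughly to the robot's left); y out of the block; z up. Bare table lies beside it. Lying flush, the straightedge has its centre line 15 mm out in y.
- lamp_pivot (a point): Pivot of the lamp arm and the index, 70 mm above the table, 200 mm beyond the panel's centre along x. Axes of the fixed station: x away from the panel (robot's left), y along the axle towards the robot, z up. The stirrer head above leaves no room for an upright tool at the lamp's grip: come in slanting under it from the panel's side, about 40 degrees from vertical.
- station: The fixed station; origin on the table under the pivot, axes as lamp_pivot. Overhead stirrer: a 30 mm column at x = 120 mm, 482 mm tall, carries a cream head 120 mm wide (y), from x = -50 to 150 mm, underside 380 mm above the table, top 455 mm. Below it at x = 60 mm a chuck (40 mm) and a spindle with a 50 mm disc 240 mm above the table.
- lamp_arm (a joint): Lean of the lamp arm from upright towards the panel (rad): 0 upright, 1.25 lowest. A stiff friction hinge (about 0.6 N m) holds it wherever it is let go; about 5 N at the grip moves it. It carries a white lamp head 66 mm wide and, 105 mm from the pivot, a yellow bar pointing to the far side (-y).
- lamp_grip (a point): Middle of the violet grip at the lamp arm's free end, 155 mm from the pivot along the arm. The grip is a block 20 mm wide (y, along the axle), 30 mm (x) and 55 mm along the arm (z, pointing away from the pivot). Free on both sides for fingers.
- index (a joint): Lean of the red index (rad), in the same sense and from the same zero as lamp_arm: the wanted lean.
- index_bar (a point): Middle of the red index bar, 40 mm long along y, 9 mm square, 105 mm from the pivot and 62 mm to the far side (-y). z points from the pivot along the index. When the lamp arm has the index's lean, the yellow bar and the red bar lie in one straight line.
- beaker_a: Bystander, loose: amber glass beaker, 72 mm across, 100 mm tall. Origin: centre of the underside.
- beaker_b: Bystander, loose: another amber glass beaker, 72 mm across, 100 mm tall. Origin: centre of the underside.
- jar: Bystander, loose: amber jar with white cap, 52 mm across, 75 mm tall. Origin: centre of the underside.
- oil_bottle: Bystander, loose: amber bottle, 66 mm across, 170 mm tall, beyond the lamp. Origin: centre of the underside.
- tin: Bystander, loose: blue tin, 72 mm across, 100 mm tall. Origin: centre of the underside.
- wrench: Bystander, loose: steel wrench lying on the table. Origin: middle of its length, underside.
Mind the look-alikes: they are no part of the job. There is more than one size of the straightedge; the one meant has the size given above.

How it is judged:
By the outcome, as a careful person would: the job done as asked, in the order asked, and still so for the second after the job is handed in, with the robot touching nothing.
It also fails if it takes over 46 s, if anything falls off the work surface, if the arm or the gripper's body presses on something with over 40 N, if the wrist force passes 120 N, or if a joint passes its speed limit or range.

## Robot

A 6-joint arm with a two-finger parallel gripper is mounted at the origin on the work surface. World frame = base frame: x ahead of the robot, y to its left, z up, the work surface at z = 0. Lengths are in m, angles in rad, forces in N, time in s.
With the tool pointing down it reaches from about 0.425 to 1.125 m from the base axis. Payload 14.9 kg.
Tool frame: the origin (TCP) lies at the very end of the fingers, on their centre line; the grasp point (between the pads) lies 19 mm behind it; z points along the fingers, y is the direction in which the jaws open and shut (so a half turn about z gives the same grasp; the last joint's range is limited). The gripper opens to 91 mm and grips with 3 to 60 N. Pads are 32 mm wide; open, the fingers measure 118 mm over their backs; the gripper's body (76 mm by 178 mm) begins 60 mm behind the grasp point.
Start: joints at [-1.348, 0.379, 1.734, -0, 1.028, -0.033], TCP at [0.177, -0.677, 0.214] pointing down, gripper open.
Joint ranges: [-2.77, 2.77], [-0.74, 2.19], [0, 2.66], [-1.06, 4.2], [0.31, 2.87], [-3.08, 3.08]. Speed limits (rad/s): [1.89, 1.89, 2.39, 3.14, 3.14, 3.14].

## Interface

Orientations are given as a rotation vector (axis times angle).
In Python, from bench import ctrl gives the robot as it stands.
- The arm moves only by the tool move_arm, never from a script. Its argument "commands" is a list of rows, each a list of 3 entries, a list of its own where there are three numbers: the shift along the tool's x, y, z in mm, then the turn about the tool's z in rad, then the opening, from 0 (shut) to 1 (fully open). In form: [[[dx, dy, dz], spin, hand], ...]. A call has 1 to 5 rows; each row is the pose to reach, as a shift and turn from the pose measured when the call began, along the tool's axes at that moment; what a row does not reach only later rows make up. A row lasts 1/8 s, in which the tool goes at most 62.5 mm and 10.7 degrees, less where a joint would pass 70% of its speed; a pose out of reach is approached as far as the arm can. A call with a gripper value outside its range is refused whole. The fingers move at their own pace and stop on an object; "grip_force" is the grip in N (left out, the last holds). Time passes only in rows, so rows that repeat a pose let the fingers close. It gives the time, the measured TCP pose, the force and the opening at its end, in the units of the state.
- ctrl.state(): the state, without advancing time (a new reading comes with each control period).
- ctrl.camera(name): name is "side" or "top" or "wrist"; returns a dict with "pixels" (384x512x3 uint8, red, green, blue), "z_map" (384x512 float32, m along the optical axis (not along the pixel's ray), 0 where there is no reading), "mtx" (3x3 intrinsics, pixels), "dist_coeffs" ([k1, k2, p1, p2, k3] as OpenCV has them; the pictures are not rectified), "R" (3x3) and "t" (3): a world point X has camera coordinates R X + t; the wrist camera has in their place "T_tool_cam" (4x4, takes a point from camera to tool coordinates, whose origin is the TCP and whose axes are the flange's). Camera axes: x right, y down, z forward; pixel columns grow to the right and rows downward; lengths in m; the calibration is good to about 2 mm. A picture is of the moment at which its call begins: read the wrist's pose just before it.
- ctrl.sign_off(): hands the job in, once; it reports no verdict.
The state is a dict: "time_s": time; "joint_pos": joint angles; "qd": joint speeds; "joint_torque": joint torques, N m; "tool_pos": TCP position; "tcp_rot": TCP orientation; "contact_force": force on the tool from outside, world axes, zero at the start; "torque": the same for the moment, N m; "grip_width": opening from 0.0 (shut) to 1.0 (fully open).
Only numpy, scipy, OpenCV 4.12 (cv2) and the standard library are available. Lean on these libraries where they do the work, as an engineer would, in place of code of your own. Each camera call takes 0.05 s, during which the arm holds its last target. There are 200 camera calls.

## Working session

There is one attempt and no reset: what is moved stays moved. The work goes in short steps, Python scripts to look and compute and a tool call to move; the robot and the scene stay as the last step left them, time stands still between calls to the robot, and variables do not carry over. Pictures are saved under pics/ and viewed, about 8 in all and at most 12, crops included, and the job is handed in when it is done.

Besides the shell and the picture viewer there is one more tool, called by a JSON object that holds its "api" and its "payload", one argument or row to a line. move_arm: Moves the arm, as the interface text tells. Its arguments: {"type":"object","properties":{"commands":{"type":"array","items":{"type":"array"}},"grip_force":{"type":"number"}},"required":["commands"]}

```bash
mkdir -p pics; ls
cat > h.py <<'E'
import numpy as np, cv2, pickle
from scipy.spatial.transform import Rotation as Rn
from bench import ctrl
def snap(name,tag):
    s=ctrl.state(); c=ctrl.camera(name); c['state']=s
    if 'T_tool_cam' in c:
        T=np.eye(4);T[:3,:3]=Rn.from_rotvec(s['tcp_rot']).as_matrix();T[:3,3]=s['tool_pos']
        W=T@np.array(c['T_tool_cam'])
    else:
        W=np.eye(4);R=np.array(c['R']);W[:3,:3]=R.T;W[:3,3]=-R.T@np.array(c['t'])
    c['W']=W
    pickle.dump(c,open(f'pics/{tag}.pkl','wb'))
    cv2.imwrite(f'pics/{tag}.png',c['pixels'][:,:,::-1]); return c
def load(tag): return pickle.load(open(f'pics/{tag}.pkl','rb'))
def ray(c,uv):
    p=cv2.undistortPoints(np.array([uv],float).reshape(-1,1,2),np.array(c['mtx']),np.array(c['dist_coeffs'])).reshape(-1,2)
    return np.c_[p,np.ones(len(p))]
def world(c,uv):   # by depth
    uv=np.array(uv,float).reshape(-1,2);d=ray(c,uv)
    z=np.array([c['z_map'][int(round(v)),int(round(u))] for u,v in uv])
    return (d*z[:,None])@c['W'][:3,:3].T+c['W'][:3,3]
def onz(c,uv,z):   # on height z
    uv=np.array(uv,float).reshape(-1,2);d=ray(c,uv)@c['W'][:3,:3].T;o=c['W'][:3,3]
    return o+d*((z-o[2])/d[:,2])[:,None]
def cloud(c):
    v,u=np.mgrid[0:384,0:512];uv=np.c_[u.ravel(),v.ravel()]
    d=ray(c,uv)*c['z_map'].reshape(-1,1)
    return (d@c['W'][:3,:3].T+c['W'][:3,3]).reshape(384,512,3)
def crop(c,tag,u0,v0,u1,v1,k):
    cv2.imwrite(f'pics/{tag}.png',cv2.resize(c['pixels'][v0:v1,u0:u1,::-1],None,fx=k,fy=k,interpolation=cv2.INTER_CUBIC))
E
python3 - <<'E'
from h import *
a=snap('top','top0');b=snap('side','side0')
im=np.vstack([a['pixels'],b['pixels']])
im=cv2.resize(im,(800,1200))
cv2.imwrite('pics/t.png',cv2.resize(a['pixels'],(800,600))[:,:,::-1]);cv2.imwrite('pics/s.png',cv2.resize(b['pixels'],(800,600))[:,:,::-1])
print(a['W'],b['W'])
E
```

```text
pics
[[ 0.01764328 -0.98227072  0.18663586  0.28883343]
 [-0.99980826 -0.01574658  0.01164026 -0.06177002]
 [-0.00849501 -0.18680544 -0.9823602   1.34804262]
 [ 0.          0.          0.          1.        ]] [[ 0.9926423  -0.07526785  0.09484736  0.38810789]
 [-0.12105481 -0.59977714  0.79095709 -1.0985103 ]
 [-0.00264636 -0.79661919 -0.6044757   0.96057345]
 [ 0.          0.          0.          1.        ]]
```

View pics/t.png

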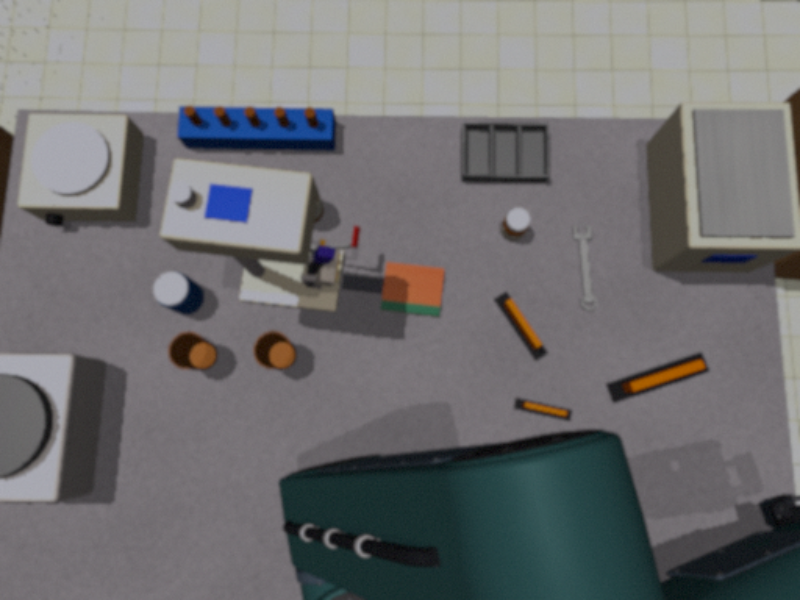

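View pics/s.png

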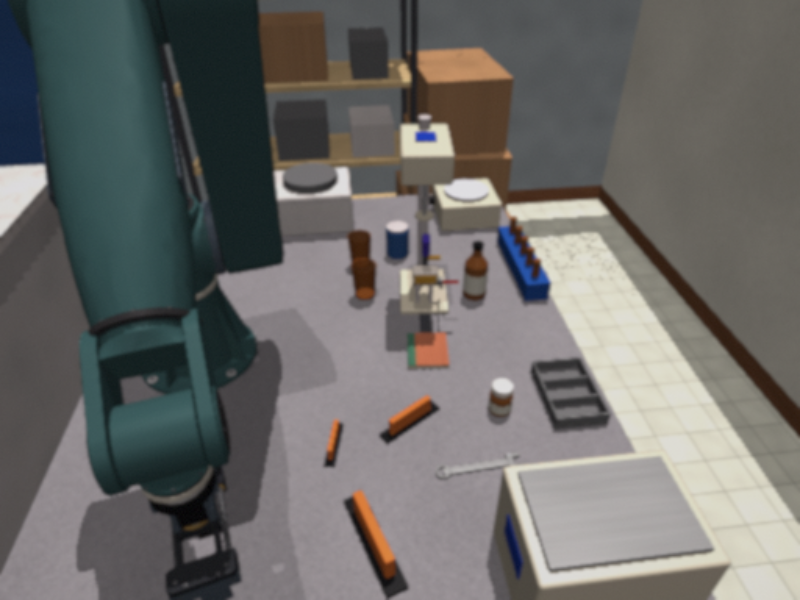

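Top view (800x600): three straightedge candidates at (520,325), (543,409) and (658,377). The panel is at (413,288) with its green edge at (412,309), the lamp pivot is near (320,280), and the red bar is at (356,237). Next I measure the candidates' sizes.

Run:
```python
from h import *
for tag,cs in (('top0',[(520,325),(543,409),(658,377)]),('side0',[(410,417),(333,442),(372,535)])):
    c=load(tag);P=cloud(c);hsv=cv2.cvtColor(c['pixels'],cv2.COLOR_RGB2HSV)
    m=(cv2.inRange(hsv,(5,150,90),(20,255,255))>0)
    n,l,st,ce=cv2.connectedComponentsWithStats(m.astype(np.uint8))
    for x,y in cs:
        k=np.argmin(np.hypot(*(ce[1:]-np.array([x,y])*.64).T))+1
        Q=P[l==k];Q=Q[np.isfinite(Q).all(1)]
        zt=np.percentile(Q[:,2],90); T=Q[Q[:,2]>zt-.012]
        r=cv2.minAreaRect(T[:,:2].astype(np.float32)); print(tag,(x,y),len(Q),'ztop',zt.round(3),np.round(r[0],3),np.round(r[1],3),round(r[2],1))
c=load('top0');P=cloud(c);print('table z',np.median(P[200:240,200:300,2]))
hsv=cv2.cvtColor(c['pixels'],cv2.COLOR_RGB2HSV)
for nm,lo,hi in (('red',(0,200,80),(4,255,255)),('green',(50,80,40),(85,255,255)),('violet',(125,100,30),(150,255,255))):
    m=cv2.inRange(hsv,lo,hi)[:215];v,u=np.nonzero(m);print(nm,len(u),np.median(u),np.median(v),P[v,u].mean(0).round(3) if len(u) else '')
u8=c['pixels'];crop(c,'c1',150,110,300,220,5)
```

```text
top0 (520, 325) 178 ztop 0.048 [ 0.384 -0.198] [0.102 0.316] 52.9
top0 (543, 409) 118 ztop 0.036 [ 0.325 -0.322] [0.084 0.012] 75.3
top0 (658, 377) 362 ztop 0.064 [ 0.342 -0.343] [0.031 0.572] 13.7
side0 (410, 417) 226 ztop 0.046 [ 0.424 -0.67 ] [0.856 0.077] 80.0
side0 (333, 442) 83 ztop 0.035 [ 0.327 -0.328] [0.075 0.009] 77.9
side0 (372, 535) 425 ztop 0.062 [ 0.402 -0.79 ] [0.054 0.616] 2.4
table z 3.3221981609155016e-05
red 13 227.0 151.0 [0.635 0.047 0.138]
green 166 263.0 197.0 [ 0.521 -0.059  0.02 ]
violet 101 206.0 161.0 [0.642 0.128 0.203]
```

View pics/c1.png

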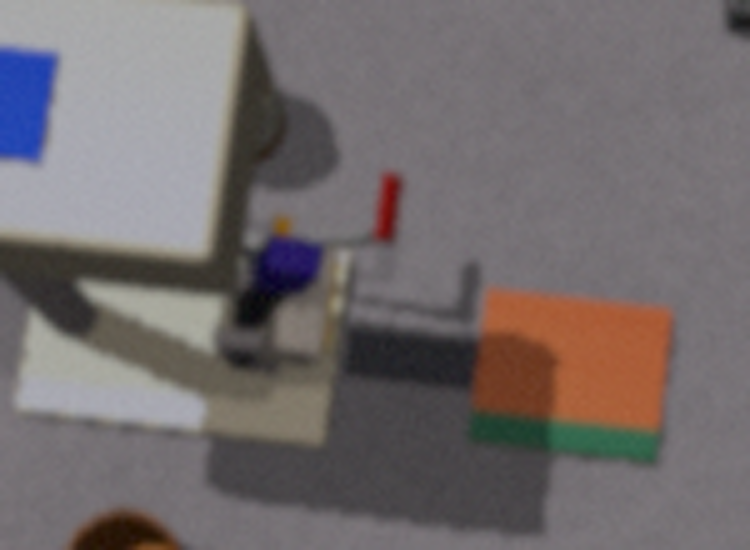

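Run:
```python
from h import *
c=load('top0')
f=lambda pts:[((x+.5)/5-.5+150,(y+.5)/5-.5+110) for x,y in pts]
P=onz(c,f([(473,441),(657,463),(671,310),(488,290)]),.012);print('panel corners',P.round(4))
for i in range(4):print(np.linalg.norm(P[i]-P[(i+1)%4]).round(4))
d=P[0]-P[1];print('edge dir deg (x toward lamp)',np.degrees(np.arctan2(d[1],d[0])))
m=(P[0]+P[1])/2
for tag,(x,y) in (('top0',(520,325)),('side0',(410,417))):
    c=load(tag);C=cloud(c);hsv=cv2.cvtColor(c['pixels'],cv2.COLOR_RGB2HSV)
    n,l,st,ce=cv2.connectedComponentsWithStats(cv2.inRange(hsv,(5,150,90),(20,255,255)))
    k=np.argmin(np.hypot(*(ce[1:]-np.array([x,y])*.64).T))+1
    T=C[(l==k)&(c['z_map']>0)];T=T[(T[:,2]>.036)&(T[:,2]<.06)]
    r=cv2.minAreaRect(T[:,:2].astype(np.float32));print(tag,np.round(r[0],4),np.round(r[1],4),r[2], T.mean(0).round(4))
    q=T[:,:2]-T[:,:2].mean(0);w=np.linalg.svd(q,full_matrices=False)[2][0];print('dir',np.degrees(np.arctan2(w[1],w[0])))
s=ctrl.state();print(s['time_s'],s['tool_pos'],Rn.from_rotvec(s['tcp_rot']).as_matrix().round(3),s['grip_width'])
# lamp: red, yellow and violet by 3D in both
for tag in('top0','side0'):
    c=load(tag);C=cloud(c);hsv=cv2.cvtColor(c['pixels'],cv2.COLOR_RGB2HSV)
    for nm,lo,hi in (('red',(0,190,70),(4,255,255)),('red2',(174,160,70),(180,255,255)),('yel',(12,150,100),(32,255,255)),('violet',(118,100,30),(150,255,255))):
        m=(cv2.inRange(hsv,lo,hi)>0)&(c['z_map']>0)&(abs(C[:,:,0]-.62)<.1)&(abs(C[:,:,1]-.1)<.12)&(C[:,:,2]>.06)&(C[:,:,2]<.3)
        print(tag,nm,m.sum(),C[m].mean(0).round(4) if m.any() else '',C[m].std(0).round(3) if m.any() else '')
```

```text
panel corners [[ 5.196e-01 -5.000e-04  1.200e-02]
 [ 5.073e-01 -1.173e-01  1.200e-02]
 [ 6.068e-01 -1.255e-01  1.200e-02]
 [ 6.182e-01 -7.800e-03  1.200e-02]]
0.1174
0.0998
0.1182
0.0989
edge dir deg (x toward lamp) 84.01800501464928
top0 [ 0.4929 -0.2796] [0.1084 0.0138] 33.897377014160156 [ 0.4919 -0.2803  0.0444]
dir -146.52407099373443
side0 [ 0.4913 -0.2845] [0.1034 0.0138] 31.90070915222168 [ 0.489  -0.2875  0.0434]
dir -146.40761230832877
0.1 [ 0.17705481 -0.67688129  0.21336525] [[ 0.967  0.253 -0.   ]
 [ 0.253 -0.967  0.001]
 [ 0.    -0.001 -1.   ]] 1.004576093555875
top0 red 17 [0.6362 0.047  0.1377] [0.01  0.002 0.002]
top0 red2 1 [0.6428 0.0449 0.1365] [0. 0. 0.]
top0 yel 4 [0.6128 0.104  0.1756] [0.002 0.001 0.002]
top0 violet 116 [0.5759 0.0927 0.2306] [0.005 0.01  0.018]
side0 red 0  
side0 red2 0  
side0 yel 18 [0.5819 0.0826 0.1245] [0.011 0.002 0.003]
side0 violet 50 [0.5763 0.084  0.2263] [0.004 0.008 0.017]
```

Candidate list: (520,325) has a rib of 108x14 mm with its top at 45 mm, which fits the description. (543,409) is too small (top 35 mm) and (658,377) is too big (top 63 mm). I'll move above the first and check it with the wrist camera.

{"api": "move_arm", "payload": {
  "commands": [
    [[60,-45,-10],-0.1,1],
    [[110,-82,-10],-0.2,1],
    [[160,-119,-10],-0.33,1],
    [[210,-156,-10],-0.33,1],
    [[260,-193,-10],-0.33,1]
  ],
  "grip_force": 30
}}

```text
time_s: 0.72
tool_pos: [0.3731, -0.432, 0.2235]
tcp_rot: [-3.007, -0.906, -0.0]
contact_force: [-0.1, -0.6, -0.7]
grip_width: 0.999
```

{"api": "move_arm", "payload": {
  "commands": [
    [[50,-16,0],0,1],
    [[100,-33,0],0,1],
    [[150,-50,0],0,1],
    [[182,-60,0],0,1],
    [[182,-60,0],0,1]
  ]
}}

```text
time_s: 1.35
tool_pos: [0.4925, -0.2798, 0.2234]
tcp_rot: [-3.005, -0.91, 0.0]
contact_force: [-0.2, -1.0, -0.4]
grip_width: 0.998
```

Run:
```python
from h import *
c=snap('wrist','w1');print(c['T_tool_cam'].round(3), c['state']['tool_pos'],c['state']['tcp_rot'])
cv2.imwrite('pics/w1.png',cv2.resize(c['pixels'],(768,576))[:,:,::-1])
C=cloud(c);hsv=cv2.cvtColor(c['pixels'],cv2.COLOR_RGB2HSV)
m=(cv2.inRange(hsv,(5,150,60),(20,255,255))>0)&(c['z_map']>0)&(C[:,:,2]>.038)&(C[:,:,2]<.052)
T=C[m];r=cv2.minAreaRect(T[:,:2].astype(np.float32));print(len(T),np.round(r[0],4),np.round(r[1],4),r[2],np.median(T[:,2]))
q=T[:,:2]-T[:,:2].mean(0);w=np.linalg.svd(q,full_matrices=False)[2][0];print('dir',np.degrees(np.arctan2(w[1],w[0])))
```

```text
[[-0.    -0.97  -0.244  0.069]
 [ 1.    -0.    -0.001  0.   ]
 [ 0.001 -0.244  0.97  -0.171]
 [ 0.     0.     0.     1.   ]] [ 0.49246634 -0.27978025  0.22339799] [-3.00537885e+00 -9.10231899e-01  1.15610739e-04]
917 [ 0.5701 -0.2706] [0.2535 0.0586] 7.236043453216553 0.045356038501557894
dir -166.33416726884167
```

View pics/w1.png

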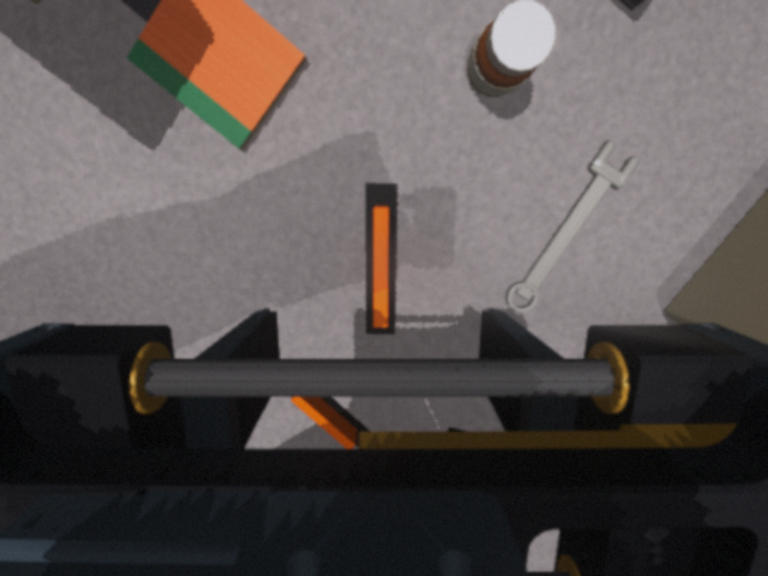

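The wrist view shows the straightedge upright in the picture: blade corners at (366,184), (397,184), (366,333) and (397,331), rib from (382,206) to (380,328). The panel's green edge runs from (129,57) to (241,148).

Run:
```python
from h import *
c=load('w1');g=lambda L:[((x+.5)/1.5-.5,(y+.5)/1.5-.5) for x,y in L]
B=onz(c,g([(366,184),(397,184),(396,332),(366,333)]),.006);print(B.round(4),B.mean(0))
for i in range(4):print(np.linalg.norm(B[i]-B[(i+1)%4]).round(4))
r=onz(c,g([(382,206),(380.5,328)]),.045);print(r.round(4),r.mean(0));d=r[0]-r[1];print(np.degrees(np.arctan2(d[1],d[0])),np.linalg.norm(d))
P=onz(c,g([(129,56),(241,148),(305,58)]),.012);print(P.round(4));
d=P[0]-P[1];print(np.linalg.norm(d),np.degrees(np.arctan2(d[1],d[0])));d=P[1]-P[2];print(np.linalg.norm(d),np.degrees(np.arctan2(d[1],d[0]))-90)
p=r.mean(0)-c['state']['tool_pos'];print('tool shift mm',Rn.from_rotvec(c['state']['tcp_rot']).inv().apply(p)*1000)
```

```text
[[ 0.5481 -0.2279  0.006 ]
 [ 0.5642 -0.2522  0.006 ]
 [ 0.4421 -0.3342  0.006 ]
 [ 0.4241 -0.3092  0.006 ]] [ 0.49464473 -0.28086746  0.006     ]
0.0291
0.1471
0.0309
0.1482
[[ 0.5407 -0.2507  0.045 ]
 [ 0.4483 -0.3108  0.045 ]] [ 0.49449033 -0.28077078  0.045     ]
33.06539463495784 0.11023340457573633
[[ 0.5247  0.0032  0.012 ]
 [ 0.5118 -0.1161  0.012 ]
 [ 0.6074 -0.1262  0.012 ]]
0.1199568630125665 83.85460798394573
0.09609125613460465 83.9700076051007
tool shift mm [  1.07457854   2.18952261 178.3955439 ]
```

{"api": "move_arm", "payload": {
  "commands": [
    [[1,2,55],0.01,0.6],
    [[1,2,110],0.01,0.5],
    [[1,2,165],0.01,0.5],
    [[1,2,200],0.01,0.5],
    [[1,2,210],0.01,0.5]
  ]
}}

```text
time_s: 2.02
tool_pos: [0.4919, -0.2816, 0.0114]
tcp_rot: [-3.008, -0.892, 0.004]
contact_force: [0.5, -0.1, 0.0]
grip_width: 0.508
```

{"api": "move_arm", "payload": {
  "commands": [
    [[0,0,0],0,0],
    [[0,0,0],0,0],
    [[0,0,0],0,0],
    [[0,0,0],0,0],
    [[0,0,0],0,0]
  ]
}}

```text
time_s: 2.65
tool_pos: [0.4924, -0.2819, 0.0124]
tcp_rot: [-3.009, -0.892, 0.003]
contact_force: [-2.9, 0.7, 9.0]
grip_width: 0.153
```

{"api": "move_arm", "payload": {
  "commands": [
    [[0,0,-40],0,0],
    [[20,-45,-40],-0.18,0],
    [[45,-95,-40],-0.36,0],
    [[70,-150,-40],-0.54,0],
    [[99,-210,-40],-0.72,0]
  ]
}}

```text
time_s: 3.28
tool_pos: [0.4613, -0.0545, 0.0535]
tcp_rot: [-2.497, -1.902, 0.0]
contact_force: [1.3, 0.6, -2.4]
grip_width: 0.153
```

{"api": "move_arm", "payload": {
  "commands": [
    [[0,0,0],-0.16,0],
    [[0,0,0],-0.16,0]
  ]
}}

```text
time_s: 3.52
tool_pos: [0.4615, -0.054, 0.0539]
tcp_rot: [-2.337, -2.096, -0.001]
contact_force: [0.3, -0.1, -2.5]
grip_width: 0.151
```

Run:
```python
from h import *
c=snap('wrist','w2');print(c['state']['tool_pos'],c['state']['tcp_rot'],c['state']['contact_force'])
cv2.imwrite('pics/w2.png',cv2.resize(c['pixels'],(768,576))[:,:,::-1])
```

```text
[ 0.46146068 -0.05397885  0.05390399] [-2.33711628e+00 -2.09634826e+00 -9.85011162e-04] [ 0.31592356 -0.13100717 -2.47249208]
```

View pics/w2.png

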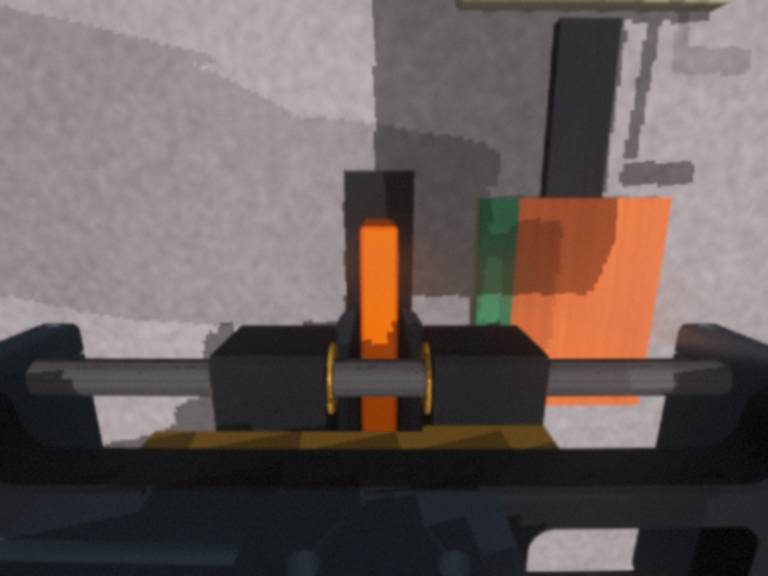

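Run:
```python
from h import *
c=load('w2');crop(c,'w2c',220,100,350,230,5)
```

```text
(no output)
```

View pics/w2c.png

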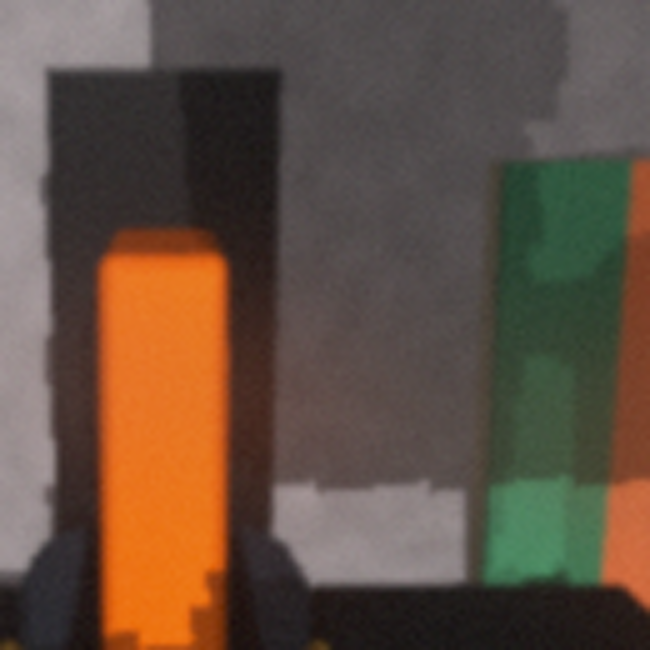

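The crop shows the panel's top edge from (501,165) to (483,582), the blade's left edge from (48,72) to (53,530) and its right edge from (282,72) to (273,510).

Run:
```python
from h import *
c=load('w2');g=lambda L:[((x+.5)/5-.5+220,(y+.5)/5-.5+100) for x,y in L]
s=c['state'];R=Rn.from_rotvec(s['tcp_rot']);t=s['tool_pos'];tl=lambda P:(R.inv().apply(P-t)*1000).round(1)
zb=t[2]-.0124+.006
B=onz(c,g([(48,72),(282,72),(53,530),(273,510)]),zb);print('blade tool',tl(B))
P=onz(c,g([(501,165),(483,582)]),.012);print('panel edge tool',tl(P),P.round(4))
b=tl(B);p=tl(P)
ang=lambda a,b:np.degrees(np.arctan2(b[1]-a[1],b[0]-a[0]))
print('angles in tool: bladeR',ang(b[3],b[1]),'bladeL',ang(b[2],b[0]),'panel',ang(p[1],p[0]))
print('world xdir',np.degrees(np.arctan2(*R.apply([1,0,0])[1::-1])))
```

```text
blade tool [[ 76.8 -13.9   6.6]
 [ 76.7  16.    6.5]
 [ 15.7 -14.5   6.4]
 [ 18.6  16.    6.4]]
panel edge tool [[64.4 53.5 42. ]
 [-4.1 54.5 41.8]] [[ 0.5216  0.0043  0.012 ]
 [ 0.5152 -0.0638  0.012 ]]
angles in tool: bladeR 0.0 bladeL 0.5626245948484772 panel -0.8363753254224154
world xdir 83.78292919514402
```

The fingertips would overhang the panel at this height, only about 0.4 mm above its top. So I'll set the straightedge down 14 mm short of the edge, regrasp it 8 mm higher, then push it flush.

{"api": "move_arm", "payload": {
  "commands": [
    [[3,12,0],-0.015,0],
    [[3,24,0],-0.015,0],
    [[3,24,22],-0.015,0],
    [[3,24,40],-0.015,0],
    [[3,24,42],-0.015,0]
  ]
}}

```text
time_s: 4.2
tool_pos: [0.4868, -0.0547, 0.0114]
tcp_rot: [-2.327, -2.107, -0.001]
contact_force: [-9.9, 1.1, 33.4]
grip_width: 0.152
```

{"api": "move_arm", "payload": {
  "commands": [
    [[0,0,0],0,0.24],
    [[0,0,0],0,0.24],
    [[0,0,-4],0,0.24],
    [[0,0,-8],0,0.24],
    [[0,0,-8],0,0.24]
  ]
}}

```text
time_s: 4.82
tool_pos: [0.4871, -0.0548, 0.0199]
tcp_rot: [-2.328, -2.108, -0.002]
contact_force: [0.1, -0.0, -0.3]
grip_width: 0.239
```

{"api": "move_arm", "payload": {
  "commands": [
    [[0,0,0],0,0],
    [[0,0,0],0,0],
    [[0,0,0],0,0]
  ],
  "grip_force": 25
}}

```text
time_s: 5.2
tool_pos: [0.4871, -0.0548, 0.02]
tcp_rot: [-2.327, -2.108, -0.001]
contact_force: [-2.1, 0.1, 6.0]
grip_width: 0.152
```

{"api": "move_arm", "payload": {
  "commands": [
    [[0,4,0],0,0],
    [[0,8,0],0,0],
    [[0,11,0],0,0],
    [[0,11,0],0,0]
  ]
}}

```text
time_s: 5.7
tool_pos: [0.4982, -0.0559, 0.0199]
tcp_rot: [-2.328, -2.108, -0.002]
contact_force: [0.0, 0.1, -2.1]
grip_width: 0.151
```

{"api": "move_arm", "payload": {
  "commands": [
    [[0,1,0],0,0],
    [[0,2,0],0,0],
    [[0,2,0],0,0]
  ]
}}

```text
time_s: 6.08
tool_pos: [0.4991, -0.0559, 0.0198]
tcp_rot: [-2.326, -2.106, 0.001]
contact_force: [-5.4, -0.0, 4.5]
grip_width: 0.152
```

{"api": "move_arm", "payload": {
  "commands": [
    [[0,2,0],0,0],
    [[0,3,0],0,0],
    [[0,3,0],0,0]
  ]
}}

```text
time_s: 6.45
tool_pos: [0.4993, -0.0559, 0.0198]
tcp_rot: [-2.322, -2.104, 0.007]
contact_force: [-19.3, 0.5, 29.1]
grip_width: 0.154
```

{"api": "move_arm", "payload": {
  "commands": [
    [[0,0,0],0,0],
    [[0,0,0],0,0.26],
    [[0,0,0],0,0.26],
    [[0,0,-40],0,0.26],
    [[0,0,-80],0,0.4]
  ]
}}

```text
time_s: 7.08
tool_pos: [0.4999, -0.0561, 0.1005]
tcp_rot: [-2.322, -2.103, 0.008]
contact_force: [1.2, -0.1, 0.5]
grip_width: 0.34
```

{"api": "move_arm", "payload": {
  "commands": [
    [[-40,0,-50],0,0.4],
    [[-60,0,-90],0,0.4],
    [[-60,0,-90],0,0.4]
  ]
}}

```text
time_s: 7.45
tool_pos: [0.4967, -0.1177, 0.1934]
tcp_rot: [-2.327, -2.105, 0.003]
contact_force: [0.1, -0.8, -0.2]
grip_width: 0.398
```

Run:
```python
from h import *
c=snap('wrist','w3');print(c['state']['tool_pos'],c['state']['tcp_rot'])
cv2.imwrite('pics/w3.png',cv2.resize(c['pixels'][:250],(800,390))[:,:,::-1])
s=c['pixels'];
```

```text
[ 0.49665452 -0.11770173  0.19340282] [-2.32736614 -2.10461225  0.00321017]
```

View pics/w3.png

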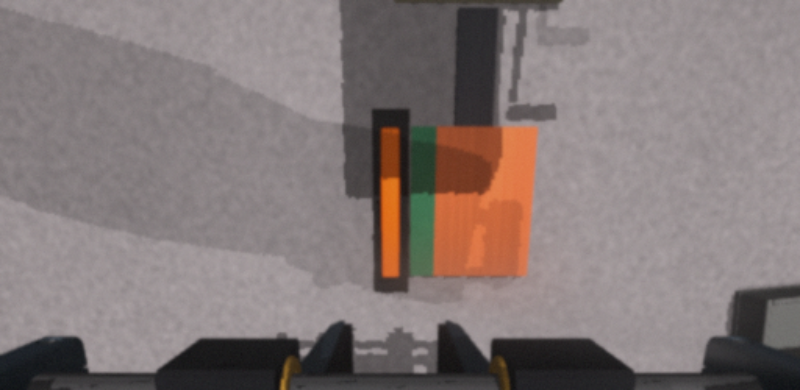

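The straightedge lies flush, with a 16–17 px overhang at each end, so it is centred. Next is the lamp. The move rows offer no tilt, and an upright tool doesn't fit under the head. I'll test in free space whether pulling in past the inner reach limit tilts the tool: at azimuth about -95° that would lean it towards the lamp.

{"api": "move_arm", "payload": {
  "commands": [
    [[-50,-10,-40],0,0.4],
    [[-100,-22,-80],0,0.4],
    [[-150,-34,-110],0,0.4],
    [[-200,-45,-130],0,0.4],
    [[-250,-57,-150],0,0.4]
  ]
}}

```text
time_s: 8.12
tool_pos: [0.4143, -0.3611, 0.3405]
tcp_rot: [-2.323, -2.103, 0.006]
contact_force: [1.7, -0.5, 0.6]
grip_width: 0.4
```

{"api": "move_arm", "payload": {
  "commands": [
    [[-40,-50,0],0,0.4],
    [[-80,-100,0],0,0.4],
    [[-110,-155,0],0,0.4],
    [[-130,-215,0],0,0.4],
    [[-130,-275,0],0,0.4]
  ]
}}

```text
time_s: 8.75
tool_pos: [0.1283, -0.4632, 0.3406]
tcp_rot: [-2.321, -2.102, 0.004]
contact_force: [-0.9, -0.3, -0.3]
grip_width: 0.398
```

Run:
```python
from h import *
s=ctrl.state();print({k:np.round(v,3) for k,v in s.items()})
```

```text
{'time_s': np.float64(8.75), 'joint_pos': array([-1.345, -0.121,  2.059, -0.008,  1.211, -1.243]), 'qd': array([-0.944, -0.401,  0.355, -0.007,  0.043, -0.935]), 'joint_torque': array([ 13.831, -31.456, -49.561,   0.096,   0.057,   1.968]), 'tool_pos': array([ 0.128, -0.463,  0.341]), 'tcp_rot': array([-2.321, -2.102,  0.004]), 'contact_force': array([-0.864, -0.322, -0.295]), 'torque': array([-0.098, -0.057,  0.006]), 'grip_width': np.float64(0.398)}
```

{"api": "move_arm", "payload": {
  "commands": [
    [[0,-50,0],0,0.4],
    [[0,-100,0],0,0.4],
    [[0,-165,0],0,0.4],
    [[50,-165,0],0,0.4],
    [[100,-165,0],0,0.4]
  ]
}}

```text
time_s: 9.38
tool_pos: [-0.0261, -0.3458, 0.3407]
tcp_rot: [-2.321, -2.099, -0.0]
contact_force: [0.2, 0.7, 1.4]
grip_width: 0.403
```

Run:
```python
from h import *
s=ctrl.state();print({k:np.round(s[k],3) for k in('joint_pos','tool_pos','tcp_rot')},Rn.from_rotvec(s['tcp_rot']).as_matrix()[:,2])
```

```text
{'joint_pos': array([-1.706, -0.406,  2.271, -0.01 ,  1.285, -1.603]), 'tool_pos': array([-0.026, -0.346,  0.341]), 'tcp_rot': array([-2.321, -2.099, -0.   ])} [-0.00805871  0.00926237 -0.99992463]
```

{"api": "move_arm", "payload": {
  "commands": [
    [[50,0,0],0,0.4],
    [[100,0,0],0,0.4],
    [[150,0,0],0,0.4]
  ]
}}

```text
time_s: 9.75
tool_pos: [-0.0115, -0.2155, 0.3361]
tcp_rot: [-2.311, -2.091, -0.021]
contact_force: [7.3, 63.2, 23.9]
grip_width: 0.403
```

Run:
```python
from h import *
s=ctrl.state();print({k:np.round(s[k],3) for k in('joint_pos','tool_pos','tcp_rot')},Rn.from_rotvec(s['tcp_rot']).as_matrix()[:,2])
```

```text
{'joint_pos': array([-1.719, -0.74 ,  2.442, -0.011,  1.466, -1.617]), 'tool_pos': array([-0.011, -0.215,  0.336]), 'tcp_rot': array([-2.311, -2.091, -0.021])} [-0.0069105   0.02738477 -0.99960108]
```

{"api": "move_arm", "payload": {
  "commands": [
    [[10,0,0],0,0.4],
    [[20,0,0],0,0.4],
    [[30,0,0],0,0.4],
    [[40,0,0],0,0.4]
  ]
}}

```text
time_s: 10.25
tool_pos: [-0.0085, -0.2086, 0.3302]
tcp_rot: [-2.298, -2.08, -0.045]
contact_force: [0.4, 0.1, 0.3]
grip_width: 0.404
```

Run:
```python
from h import *
s=ctrl.state();print({k:np.round(s[k],3) for k in('joint_pos','tool_pos','tcp_rot','contact_force')},Rn.from_rotvec(s['tcp_rot']).as_matrix()[:,2])
```

```text
{'joint_pos': array([-1.706, -0.739,  2.452, -0.013,  1.478, -1.605]), 'tool_pos': array([-0.008, -0.209,  0.33 ]), 'tcp_rot': array([-2.298, -2.08 , -0.045]), 'contact_force': array([0.386, 0.072, 0.269])} [-0.00626126  0.05056821 -0.99870098]
```

```bash
cat > kin.py <<'E'
import numpy as np
from scipy.optimize import least_squares
D=[(.379,1.734,1.028,.6998,.2134),(-.121,2.059,1.211,.4806,.3406),(-.406,2.271,1.285,.3468,.3407),(-.74,2.442,1.466,.2158,.3361),(-.739,2.452,1.478,.2088,.3302)]
def fk(p,q2,q3,q5):
    a1,d1,L2,e,f,Lt=p  # elbow offset e (perp), forearm f
    a=q2+q3;b=a+q5
    return np.array([a1+L2*np.sin(q2)+f*np.sin(a)+e*np.cos(a)+Lt*np.sin(b), d1+L2*np.cos(q2)+f*np.cos(a)-e*np.sin(a)+Lt*np.cos(b)])
def res(p): return np.r_[np.concatenate([(fk(p,*d[:3])-d[3:])*1000 for d in D]), (p[5]-.3)*3]
if __name__=='__main__':
    s=least_squares(res,[.05,.45,.5,0,.5,.3]);print(s.x.round(3),s.fun.round(2))
    p=s.x
    for t in (0,.4,.7):
      for z in (.4,.6,.7,.8,.9,1.0):
        best=[None,None]
        rs=[]
        for q2 in np.linspace(-.74,2.1,143):
            for q3 in np.linspace(0,2.66,134):
                q5=np.pi-t-q2-q3
                if .31<=q5<=2.87:
                    r,zz=fk(p,q2,q3,q5)
                    if abs(zz-z)<.01: rs.append(r)
        print('tilt out',t,z,round(min(rs),3) if rs else None,round(max(rs),3) if rs else None)
E
python3 kin.py
```

```text
[-0.001  0.319  0.552  0.046  0.608  0.265] [ 0.02  0.12  0.1  -0.09 -0.17 -0.18  0.08  0.1  -0.03  0.05 -0.1 ]
tilt out 0 0.4 0.233 1.107
tilt out 0 0.6 0.219 1.022
tilt out 0 0.7 0.184 0.963
tilt out 0 0.8 0.131 0.893
tilt out 0 0.9 0.045 0.798
tilt out 0 1.0 -0.105 0.683
tilt out 0.4 0.4 0.333 1.217
tilt out 0.4 0.6 0.328 1.141
tilt out 0.4 0.7 0.297 1.085
tilt out 0.4 0.8 0.248 1.011
tilt out 0.4 0.9 0.165 0.927
tilt out 0.4 1.0 0.041 0.814
tilt out 0.7 0.4 0.394 1.297
tilt out 0.7 0.6 0.401 1.224
tilt out 0.7 0.7 0.381 1.176
tilt out 0.7 0.8 0.34 1.114
tilt out 0.7 0.9 0.273 1.034
tilt out 0.7 1.0 0.169 0.926
```

```bash
python3 - <<'E'
from h import *
c=load('side0');C=cloud(c);ok=(c['z_map']>0)&(C[:,:,1]>.6)&(C[:,:,2]>.1)
Q=C[ok]
for x0 in np.arange(-.5,.9,.2):
  for z0 in (.1,.4,.7,1.0,1.3):
    m=(abs(Q[:,0]-x0-.1)<.1)&(abs(Q[:,2]-z0-.15)<.15)
    if m.sum()>15: print('x',x0.round(1),'z',z0,'min y',np.percentile(Q[m,1],2).round(2))
E
python3 - <<'E'
from kin import *
s=least_squares(res,[.05,.45,.5,0,.5,.3])
# LSQ IK beyond reach: target r=.75,z=1.1 down, weights
for w in (.1,.3,1):
  for tgt in ((.683,1.05),(.683,1.2),(.8,1.1),(.9,1.0)):
    g=lambda q:np.r_[fk(s.x,*q)-tgt, w*(q.sum()-np.pi)]
    o=least_squares(g,[.2,.6,2.3],bounds=([-.74,0,.31],[2.19,2.66,2.87]))
    print(w,tgt,o.x.round(2),fk(s.x,*o.x).round(3),'tilt',(np.pi-o.x.sum()).round(3))
E
```

```text
x -0.5 z 0.1 min y 1.57
x -0.1 z 0.1 min y 1.59
x -0.1 z 0.4 min y 1.65
x 0.1 z 0.1 min y 0.61
x 0.1 z 0.4 min y 1.65
x 0.3 z 0.1 min y 0.61
x 0.3 z 0.4 min y 1.65
x 0.5 z 0.1 min y 1.59
x 0.5 z 0.4 min y 2.06
x 0.7 z 0.1 min y 0.62
x 0.7 z 0.4 min y 1.57
0.1 (0.683, 1.05) [0.52 0.   2.4 ] [0.677 1.04 ] tilt 0.216
0.1 (0.683, 1.2) [0.4  0.   2.01] [0.67  1.173] tilt 0.735
0.1 (0.8, 1.1) [0.53 0.   1.98] [0.786 1.079] tilt 0.63
0.1 (0.9, 1.0) [0.66 0.   1.92] [0.886 0.983] tilt 0.559
0.3 (0.683, 1.05) [0.55 0.   2.52] [0.662 1.019] tilt 0.067
0.3 (0.683, 1.2) [0.46 0.   2.42] [0.621 1.084] tilt 0.268
0.3 (0.8, 1.1) [0.58 0.   2.31] [0.736 1.009] tilt 0.251
0.3 (0.9, 1.0) [0.69 0.   2.21] [0.835 0.927] tilt 0.238
1 (0.683, 1.05) [0.56 0.   2.57] [0.657 1.011] tilt 0.007
1 (0.683, 1.2) [0.49 0.   2.62] [0.596 1.053] tilt 0.024
1 (0.8, 1.1) [0.61 0.   2.51] [0.707 0.978] tilt 0.025
1 (0.9, 1.0) [0.72 0.   2.4 ] [0.803 0.897] tilt 0.026
```

The tilt works (2.9°, no contact force). Space there is tight, though, so I'll get the rest by stretching up and out at azimuth about 84°, high up, where it's free to y = 1.5.

{"api": "move_arm", "payload": {
  "commands": [
    [[-20,25,-45],0,0.4],
    [[-40,60,-90],0,0.4],
    [[-60,100,-135],0,0.4],
    [[-75,140,-180],0,0.4],
    [[-90,180,-225],0,0.4]
  ]
}}

```text
time_s: 10.88
tool_pos: [0.1647, -0.3278, 0.5498]
tcp_rot: [-2.298, -2.08, -0.045]
contact_force: [-0.9, -0.3, 0.7]
grip_width: 0.403
```

{"api": "move_arm", "payload": {
  "commands": [
    [[10,50,-30],0,0.4],
    [[25,105,-55],0,0.4],
    [[45,160,-80],0,0.4],
    [[70,210,-105],0,0.4],
    [[110,250,-130],0,0.4]
  ]
}}

```text
time_s: 11.5
tool_pos: [0.4274, -0.249, 0.6825]
tcp_rot: [-2.297, -2.08, -0.045]
contact_force: [-0.1, -0.8, 1.0]
grip_width: 0.398
```

{"api": "move_arm", "payload": {
  "commands": [
    [[55,20,-20],0,0.4],
    [[112,35,-40],0,0.4],
    [[170,35,-60],0,0.4],
    [[230,30,-80],0,0.4],
    [[290,15,-100],0,0.4]
  ]
}}

```text
time_s: 12.12
tool_pos: [0.4724, 0.0314, 0.7957]
tcp_rot: [-2.297, -2.079, -0.044]
contact_force: [1.6, -0.8, -0.3]
grip_width: 0.401
```

```bash
cat > st.py <<'E'
from h import *
s=ctrl.state();R=Rn.from_rotvec(s['tcp_rot']).as_matrix()
print(round(s['time_s'],2),{k:np.round(s[k],3) for k in('joint_pos','tool_pos','contact_force','grip_width')});print(R.round(3),'tilt',np.degrees(np.arccos(-R[2,2])).round(1),'az',np.degrees(np.arctan2(R[1,2],R[0,2])).round(0))
E
python3 st.py
```

```text
12.12 {'joint_pos': array([-0.012, -0.175,  1.334,  0.056,  1.99 ,  0.11 ]), 'tool_pos': array([0.472, 0.031, 0.796]), 'contact_force': array([ 1.593, -0.77 , -0.319]), 'grip_width': np.float64(0.401)}
[[ 0.1    0.995 -0.008]
 [ 0.994 -0.099  0.051]
 [ 0.05  -0.013 -0.999]] tilt 2.9 az 99.0
```

{"api": "move_arm", "payload": {
  "commands": [
    [[50,-25,-10],0,0.4],
    [[105,-55,-20],0,0.4],
    [[155,-90,-30],0,0.4],
    [[205,-125,-40],0,0.4],
    [[250,-165,-50],0,0.4]
  ]
}}

```text
time_s: 12.75
tool_pos: [0.3324, 0.2953, 0.8604]
tcp_rot: [-2.297, -2.079, -0.044]
contact_force: [1.0, 0.1, -0.6]
grip_width: 0.402
```

{"api": "move_arm", "payload": {
  "commands": [
    [[45,-42,-20],0,0.4],
    [[90,-84,-40],0,0.4],
    [[135,-126,-60],0,0.4],
    [[180,-168,-80],0,0.4],
    [[225,-210,-100],0,0.4]
  ]
}}

```text
time_s: 13.38
tool_pos: [0.1525, 0.5263, 0.9702]
tcp_rot: [-2.297, -2.079, -0.044]
contact_force: [1.6, 0.0, 0.3]
grip_width: 0.398
```

{"api": "move_arm", "payload": {
  "commands": [
    [[25,-40,-40],0,0.4],
    [[50,-80,-80],0,0.4],
    [[75,-80,-130],0,0.4],
    [[100,-80,-180],0,0.4],
    [[120,-80,-230],0,0.4]
  ]
}}

```text
time_s: 14.0
tool_pos: [0.0802, 0.5758, 1.0588]
tcp_rot: [-2.288, -2.072, -0.063]
contact_force: [0.2, 0.3, 0.1]
grip_width: 0.4
```

```bash
python3 st.py
```

```text
14.0 {'joint_pos': array([1.384, 0.471, 0.005, 0.036, 2.6  , 1.514]), 'tool_pos': array([0.08 , 0.576, 1.059]), 'contact_force': array([0.179, 0.25 , 0.104]), 'grip_width': np.float64(0.4)}
[[ 0.099  0.995 -0.006]
 [ 0.993 -0.099  0.068]
 [ 0.067 -0.013 -0.998]] tilt 3.9 az 95.0
```

{"api": "move_arm", "payload": {
  "commands": [
    [[60,0,40],0,0.4],
    [[120,0,80],0,0.4],
    [[180,0,120],0,0.4],
    [[240,0,160],0,0.4],
    [[300,0,200],0,0.4]
  ]
}}

```text
time_s: 14.62
tool_pos: [0.1016, 0.8159, 0.8844]
tcp_rot: [-2.28, -2.064, -0.082]
contact_force: [-0.7, 0.3, 1.0]
grip_width: 0.399
```

{"api": "move_arm", "payload": {
  "commands": [
    [[60,0,30],0,0.4],
    [[120,0,60],0,0.4],
    [[180,0,90],0,0.4],
    [[240,0,120],0,0.4],
    [[300,0,150],0,0.4]
  ]
}}

```text
time_s: 15.25
tool_pos: [0.1133, 0.9634, 0.7253]
tcp_rot: [-2.263, -2.048, -0.121]
contact_force: [-0.4, -0.7, 0.6]
grip_width: 0.4
```

```bash
python3 st.py
```

```text
15.25 {'joint_pos': array([1.425e+00, 9.110e-01, 1.000e-03, 2.000e-02, 2.112e+00, 1.536e+00]), 'tool_pos': array([0.113, 0.963, 0.725]), 'contact_force': array([-0.416, -0.676,  0.61 ]), 'grip_width': np.float64(0.4)}
[[ 0.1    0.995 -0.   ]
 [ 0.988 -0.099  0.118]
 [ 0.117 -0.012 -0.993]] tilt 6.8 az 90.0
```

{"api": "move_arm", "payload": {
  "commands": [
    [[400,0,0],0,0.4],
    [[800,0,0],0,0.4],
    [[800,0,0],0,0.4],
    [[800,0,0],0,0.4],
    [[800,0,0],0,0.4]
  ]
}}

```text
time_s: 15.88
tool_pos: [0.1171, 1.0361, 0.6302]
tcp_rot: [-2.243, -2.029, -0.164]
contact_force: [-0.5, -0.2, 0.2]
grip_width: 0.401
```

```bash
python3 st.py
```

```text
15.88 {'joint_pos': array([1.431, 1.01 , 0.002, 0.019, 1.974, 1.54 ]), 'tool_pos': array([0.117, 1.036, 0.63 ]), 'contact_force': array([-0.526, -0.19 ,  0.21 ]), 'grip_width': np.float64(0.401)}
[[ 0.1    0.995  0.004]
 [ 0.983 -0.099  0.156]
 [ 0.155 -0.011 -0.988]] tilt 9.0 az 88.0
```

{"api": "move_arm", "payload": {
  "commands": [
    [[800,0,-200],0,0.4],
    [[800,0,-200],0,0.4],
    [[800,0,-200],0,0.4],
    [[800,0,-200],0,0.4],
    [[800,0,-200],0,0.4]
  ]
}}

```text
time_s: 16.5
tool_pos: [0.1173, 1.06, 0.6093]
tcp_rot: [-2.22, -2.008, -0.209]
contact_force: [-0.5, 0.5, -0.2]
grip_width: 0.398
```

{"api": "move_arm", "payload": {
  "commands": [
    [[800,0,-200],0,0.4],
    [[800,0,-200],0,0.4],
    [[800,0,-200],0,0.4],
    [[800,0,-200],0,0.4],
    [[800,0,-200],0,0.4]
  ]
}}

```text
time_s: 17.12
tool_pos: [0.1172, 1.0769, 0.6014]
tcp_rot: [-2.197, -1.986, -0.254]
contact_force: [0.4, -0.3, 0.4]
grip_width: 0.398
```

```bash
python3 st.py
```

```text
17.12 {'joint_pos': array([1.436, 1.043, 0.002, 0.02 , 1.857, 1.545]), 'tool_pos': array([0.117, 1.077, 0.601]), 'contact_force': array([ 0.412, -0.259,  0.399]), 'grip_width': np.float64(0.398)}
[[ 0.099  0.995  0.013]
 [ 0.966 -0.099  0.238]
 [ 0.238 -0.011 -0.971]] tilt 13.8 az 87.0
```

{"api": "move_arm", "payload": {
  "commands": [
    [[800,0,-100],0,0.4],
    [[800,0,-100],0,0.4],
    [[800,0,-100],0,0.4],
    [[800,0,-100],0,0.4],
    [[800,0,-100],0,0.4]
  ]
}}

```text
time_s: 17.75
tool_pos: [0.1181, 1.1011, 0.5793]
tcp_rot: [-2.173, -1.964, -0.299]
contact_force: [-0.5, -0.4, 0.5]
grip_width: 0.396
```

{"api": "move_arm", "payload": {
  "commands": [
    [[800,0,-100],0,0.4],
    [[800,0,-100],0,0.4],
    [[800,0,-100],0,0.4],
    [[800,0,-100],0,0.4],
    [[800,0,-100],0,0.4]
  ]
}}

```text
time_s: 18.38
tool_pos: [0.1186, 1.1178, 0.5714]
tcp_rot: [-2.148, -1.941, -0.343]
contact_force: [-0.2, 0.4, 0.3]
grip_width: 0.397
```

{"api": "move_arm", "payload": {
  "commands": [
    [[800,0,-100],0,0.4],
    [[800,0,-100],0,0.4],
    [[800,0,-100],0,0.4],
    [[800,0,-100],0,0.4],
    [[800,0,-100],0,0.4]
  ]
}}

```text
time_s: 19.0
tool_pos: [0.119, 1.129, 0.5751]
tcp_rot: [-2.123, -1.918, -0.387]
contact_force: [1.1, 0.3, 0.4]
grip_width: 0.399
```

{"api": "move_arm", "payload": {
  "commands": [
    [[800,0,-100],0,0.4],
    [[800,0,-100],0,0.4],
    [[800,0,-100],0,0.4],
    [[800,0,-100],0,0.4],
    [[800,0,-100],0,0.4]
  ]
}}

```text
time_s: 19.62
tool_pos: [0.1191, 1.1356, 0.5883]
tcp_rot: [-2.097, -1.894, -0.43]
contact_force: [-0.2, 0.3, -0.5]
grip_width: 0.401
```

{"api": "move_arm", "payload": {
  "commands": [
    [[800,0,-100],0,0.4],
    [[800,0,-100],0,0.4],
    [[800,0,-100],0,0.4],
    [[800,0,-100],0,0.4],
    [[800,0,-100],0,0.4]
  ]
}}

```text
time_s: 20.25
tool_pos: [0.119, 1.1383, 0.6091]
tcp_rot: [-2.07, -1.869, -0.472]
contact_force: [-0.3, -0.7, 0.5]
grip_width: 0.402
```

```bash
python3 st.py
```

```text
20.25 {'joint_pos': array([1.441, 1.055, 0.002, 0.022, 1.627, 1.549]), 'tool_pos': array([0.119, 1.138, 0.609]), 'contact_force': array([-0.254, -0.677,  0.506]), 'grip_width': np.float64(0.402)}
[[ 0.094  0.995  0.035]
 [ 0.892 -0.099  0.44 ]
 [ 0.442 -0.01  -0.897]] tilt 26.2 az 85.0
```

{"api": "move_arm", "payload": {
  "commands": [
    [[800,0,0],0,0.4],
    [[800,0,0],0,0.4],
    [[800,0,0],0,0.4],
    [[800,0,0],0,0.4],
    [[800,0,0],0,0.4]
  ]
}}

```text
time_s: 20.88
tool_pos: [0.1199, 1.151, 0.6099]
tcp_rot: [-2.043, -1.844, -0.513]
contact_force: [-0.3, 0.2, -0.3]
grip_width: 0.398
```

{"api": "move_arm", "payload": {
  "commands": [
    [[800,0,0],0,0.4],
    [[800,0,0],0,0.4],
    [[800,0,0],0,0.4],
    [[800,0,0],0,0.4],
    [[800,0,0],0,0.4]
  ]
}}

```text
time_s: 21.5
tool_pos: [0.1204, 1.1584, 0.6212]
tcp_rot: [-2.016, -1.819, -0.553]
contact_force: [0.1, 0.6, 0.9]
grip_width: 0.405
```

{"api": "move_arm", "payload": {
  "commands": [
    [[800,0,0],0,0.4],
    [[800,0,0],0,0.4],
    [[800,0,0],0,0.4],
    [[800,0,0],0,0.4],
    [[800,0,0],0,0.4]
  ]
}}

```text
time_s: 22.12
tool_pos: [0.1206, 1.1614, 0.6407]
tcp_rot: [-1.988, -1.794, -0.593]
contact_force: [-0.3, 0.8, 0.1]
grip_width: 0.402
```

```bash
python3 st.py
cat > go.py <<'E'
from h import *
import sys
s=ctrl.state();R=Rn.from_rotvec(s['tcp_rot'])
for a in sys.argv[1:]:
    p=np.array(eval(a));print(p,(R.inv().apply(p-s['tool_pos'])*1000).round(0))
E
python3 go.py '(.3,.5,.66)' '(.45,-.1,.6)'
```

```text
22.12 {'joint_pos': array([1.442, 1.042, 0.002, 0.025, 1.51 , 1.55 ]), 'tool_pos': array([0.121, 1.161, 0.641]), 'contact_force': array([-0.261,  0.816,  0.065]), 'grip_width': np.float64(0.402)}
[[ 0.088  0.995  0.047]
 [ 0.827 -0.1    0.553]
 [ 0.555 -0.01  -0.832]] tilt 33.7 az 85.0
[0.3  0.5  0.66] [-520.  244. -374.]
[ 0.45 -0.1   0.6 ] [-1037.   454.  -648.]
```

{"api": "move_arm", "payload": {
  "commands": [
    [[-48,22,-33],0,0.4],
    [[-97,45,-67],0,0.4],
    [[-145,68,-100],0,0.4],
    [[-194,91,-135],0,0.4],
    [[-242,114,-168],0,0.4]
  ]
}}

```text
time_s: 22.75
tool_pos: [0.1789, 0.9541, 0.6459]
tcp_rot: [-1.988, -1.794, -0.593]
contact_force: [0.4, 1.3, 1.2]
grip_width: 0.399
```

{"api": "move_arm", "payload": {
  "commands": [
    [[-48,22,-33],0,0.4],
    [[-97,45,-67],0,0.4],
    [[-145,68,-100],0,0.4],
    [[-194,91,-135],0,0.4],
    [[-242,114,-168],0,0.4]
  ]
}}

```text
time_s: 23.38
tool_pos: [0.2615, 0.653, 0.6505]
tcp_rot: [-1.987, -1.794, -0.594]
contact_force: [1.4, -0.8, 1.0]
grip_width: 0.4
```

{"api": "move_arm", "payload": {
  "commands": [
    [[-48,22,-33],0,0.4],
    [[-97,45,-63],0,0.4],
    [[-145,68,-94],0,0.4],
    [[-194,91,-125],0,0.4],
    [[-242,114,-155],0,0.4]
  ]
}}

```text
time_s: 24.0
tool_pos: [0.346, 0.3539, 0.6441]
tcp_rot: [-1.986, -1.795, -0.596]
contact_force: [0.5, 0.4, 0.3]
grip_width: 0.401
```

```bash
python3 st.py;  python3 go.py '(.5,-.08,.55)' '(.56,-.08,.45)'
```

```text
24.0 {'joint_pos': array([ 0.492, -0.398,  1.832,  0.495,  1.382,  0.58 ]), 'tool_pos': array([0.346, 0.354, 0.644]), 'contact_force': array([0.508, 0.373, 0.343]), 'grip_width': np.float64(0.401)}
[[ 0.086  0.995  0.048]
 [ 0.826 -0.098  0.555]
 [ 0.557 -0.008 -0.831]] tilt 33.8 az 85.0
[ 0.5  -0.08  0.55] [-398.  197. -155.]
[ 0.56 -0.08  0.45] [-448.  257.  -69.]
```

{"api": "move_arm", "payload": {
  "commands": [
    [[-50,25,-18],0,0.4],
    [[-100,50,-38],0,0.4],
    [[-155,76,-60],0,0.4],
    [[-210,104,-82],0,0.4],
    [[-265,131,-103],0,0.4]
  ]
}}

```text
time_s: 24.62
tool_pos: [0.4461, 0.0696, 0.5828]
tcp_rot: [-1.987, -1.795, -0.597]
contact_force: [0.8, 0.9, -0.1]
grip_width: 0.397
```

{"api": "move_arm", "payload": {
  "commands": [
    [[-50,25,-10],0,0.4],
    [[-100,50,-20],0,0.4],
    [[-140,75,-15],0,0.4],
    [[-170,105,0],0,0.4],
    [[-183,126,34],0,0.4]
  ]
}}

```text
time_s: 25.25
tool_pos: [0.5585, -0.0767, 0.4511]
tcp_rot: [-1.989, -1.794, -0.599]
contact_force: [0.4, 0.1, -0.8]
grip_width: 0.406
```

```bash
python3 st.py
python3 - <<'E'
from h import *
c=snap('wrist','w4')
cv2.imwrite('pics/w4.png',cv2.resize(c['pixels'],(768,576))[:,:,::-1])
E
```

```text
25.25 {'joint_pos': array([-0.432,  0.029,  1.8  ,  0.553,  1.538, -0.412]), 'tool_pos': array([ 0.558, -0.077,  0.451]), 'contact_force': array([ 0.405,  0.094, -0.791]), 'grip_width': np.float64(0.406)}
[[ 0.087  0.995  0.051]
 [ 0.826 -0.101  0.554]
 [ 0.556 -0.006 -0.831]] tilt 33.8 az 85.0
```

View pics/w4.png

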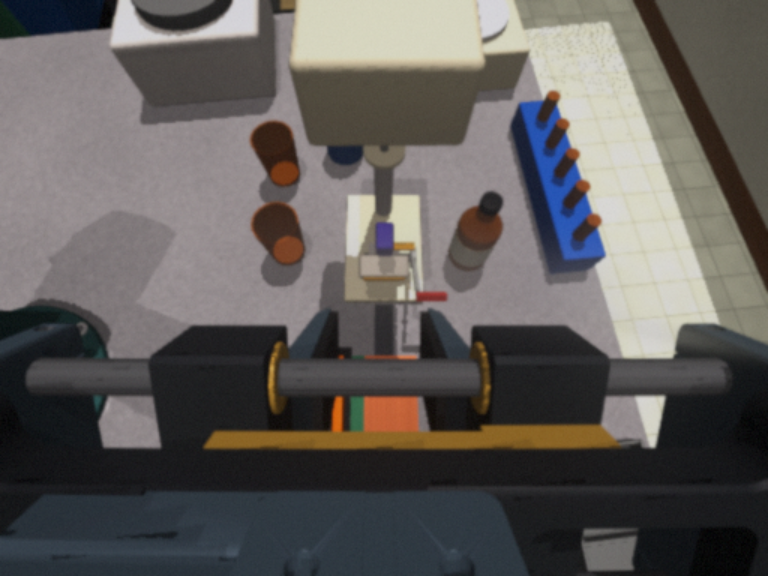

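```bash
cat > lamp.py <<'E'
from h import *
import sys
tag=sys.argv[1]
c=load(tag);C=cloud(c);hsv=cv2.cvtColor(c['pixels'],cv2.COLOR_RGB2HSV)
a=np.radians(84.2);X=np.array([np.cos(a),np.sin(a),0]);Y=np.array([-X[1],X[0],0]);S=np.array([X,Y,[0,0,1]])
pc=np.array([.500,-.056,0])-.065*Y;piv=pc+.2*X+[0,0,.07]
L=(C-piv)@S.T
for nm,lo,hi in (('red',(0,150,70),(6,255,255)),('red2',(172,150,70),(180,255,255)),('yel',(13,140,90),(32,255,255)),('violet',(115,80,30),(150,255,255))):
    m=(cv2.inRange(hsv,lo,hi)>0)&(c['z_map']>0)&(abs(L[:,:,0]+.06)<.1)&(abs(L[:,:,1])<.1)&(L[:,:,2]>-.0)&(L[:,:,2]<.2)
    if nm[:3] in('red','yel'): m&=(L[:,:,1]<-.02)
    if m.sum()<5: print(nm,m.sum());continue
    q=L[m];me=np.median(q,0);v,u=np.nonzero(m)
    print(nm,m.sum(),'station xyz',me.round(4),'min',q.min(0).round(3),'max',q.max(0).round(3),'lean',np.arctan2(-me[0],me[2]).round(3),'r',np.hypot(me[0],me[2]).round(4),'px',np.median(u),np.median(v))
np.savez('fr.npz',S=S,piv=piv)
E
python3 lamp.py w4
```

```text
red 74 station xyz [-0.0833 -0.0618  0.0672] min [-0.086 -0.079  0.063] max [-0.078 -0.044  0.07 ] lean 0.892 r 0.1071 px 287.0 197.0
red2 0
yel 33 station xyz [-0.0294 -0.0296  0.105 ] min [-0.032 -0.037  0.103] max [-0.026 -0.02   0.107] lean 0.273 r 0.1091 px 271.0 164.0
violet 186 station xyz [-0.0496 -0.0007  0.1724] min [-0.063 -0.009  0.167] max [-0.035  0.007  0.178] lean 0.28 r 0.1794 px 256.0 157.0
```

```bash
cat > plan.py <<'E'
from h import *
import sys
f=np.load('fr.npz');S,piv=f['S'],f['piv']
s=ctrl.state();R=Rn.from_rotvec(s['tcp_rot']);z=R.apply([0,0,1])
def tcp(l,r=.165,back=0): return piv+S.T@[-r*np.sin(l),0,r*np.cos(l)]+(.019-back)*z
T=lambda p:(R.inv().apply(p-s['tool_pos'])*1000).round(1)
l0=float(sys.argv[1])
print('pre',tcp(l0,back=.1).round(3),T(tcp(l0,back=.1)),'grasp',T(tcp(l0)))
for l in np.arange(l0,1.0,.0625): print(l.round(3),T(tcp(l)), (T(tcp(l))-T(tcp(l0))).round(1))
E
python3 plan.py .275
```

```text
pre [0.577 0.047 0.296] [ 18.6   7.4 192.9] grasp [ 18.6   7.4 292.9]
0.275 [ 18.6   7.4 292.9] [0. 0. 0.]
0.338 [  8.7   7.4 290. ] [-9.9  0.  -2.9]
0.4 [ -1.3   7.5 287.8] [-19.9   0.1  -5.1]
0.462 [-11.5   7.5 286.1] [-30.1   0.1  -6.8]
0.525 [-21.8   7.6 285.1] [-40.4   0.2  -7.8]
0.588 [-32.1   7.6 284.7] [-50.7   0.2  -8.2]
0.65 [-42.4   7.7 285. ] [-61.    0.3  -7.9]
0.712 [-52.7   7.8 285.9] [-71.3   0.4  -7. ]
0.775 [-62.8   7.8 287.5] [-81.4   0.4  -5.4]
0.838 [-72.9   7.9 289.7] [-91.5   0.5  -3.2]
0.9 [-82.8   8.  292.5] [-101.4    0.6   -0.4]
0.962 [-92.6   8.1 296. ] [-111.2    0.7    3.1]
```

{"api": "move_arm", "payload": {
  "commands": [
    [[10,4,50],0,0.42],
    [[19,8,105],0,0.42],
    [[19,8,155],0,0.42],
    [[19,8,193],0,0.42],
    [[19,8,193],0,0.42]
  ]
}}

```text
time_s: 25.92
tool_pos: [0.5759, 0.0483, 0.2948]
tcp_rot: [-1.984, -1.79, -0.591]
contact_force: [-0.7, -0.3, 0.2]
grip_width: 0.42
```

```bash
python3 - <<'E'
from h import *
c=snap('wrist','w5')
cv2.imwrite('pics/w5.png',cv2.resize(c['pixels'],(768,576))[:,:,::-1])
E
python3 lamp.py w5; python3 plan.py .275 | head -1
```

```text
red 0
red2 0
yel 104 station xyz [-0.0291 -0.0291  0.105 ] min [-0.033 -0.037  0.103] max [-0.025 -0.021  0.107] lean 0.27 r 0.109 px 278.0 202.0
violet 600 station xyz [-0.0492 -0.0006  0.1724] min [-0.062 -0.01   0.167] max [-0.035  0.009  0.177] lean 0.278 r 0.1793 px 253.0 200.0
pre [0.577 0.047 0.296] [-0.9 -0.2  0.1] grasp [ -0.9  -0.2 100.1]
```

View pics/w5.png

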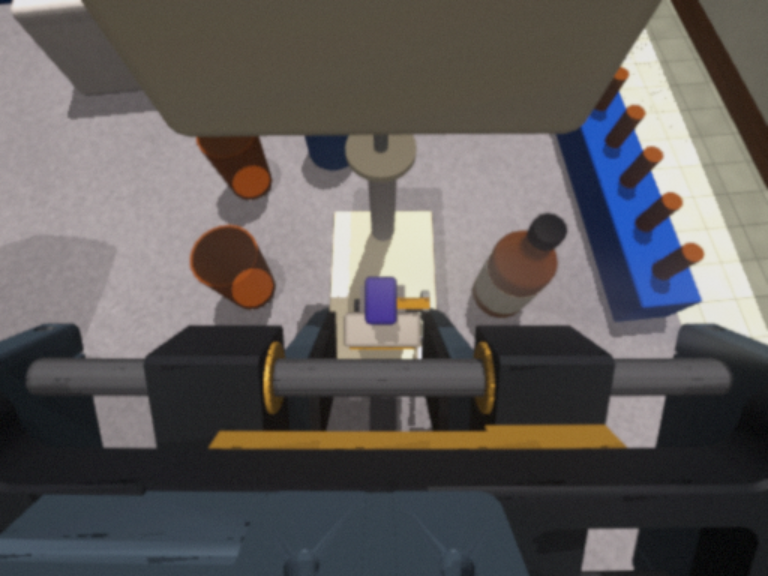

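The grip sits at (381,300), centred between the fingers. The white lamp head at (383,328) is wider than the opening, so I'll check its extent.

Run:
```python
from h import *
c=load('w5');f=np.load('fr.npz')
g=[((x+.5)/1.5-.5,(y+.5)/1.5-.5) for x,y in [(383,320),(383,330),(383,341),(352,320),(352,340),(414,330),(349,305)]]
P=(world(c,g)-f['piv'])@f['S'].T
l=.275;u=np.array([-np.sin(l),0,np.cos(l)]);p=np.array([-np.cos(l),0,-np.sin(l)])
for q in P: print(q.round(3),'r along arm',(q@u).round(3),'panel-side perp',(q@p).round(3))
```

```text
[-0.061 -0.002  0.169] r along arm 0.179 panel-side perp 0.012
[-0.043 -0.002  0.074] r along arm 0.083 panel-side perp 0.021
[-0.052 -0.002  0.072] r along arm 0.083 panel-side perp 0.03
[-0.035  0.024  0.078] r along arm 0.084 panel-side perp 0.013
[-0.051  0.024  0.073] r along arm 0.084 panel-side perp 0.029
[-0.043 -0.028  0.075] r along arm 0.084 panel-side perp 0.021
[ 0.021  0.04  -0.056] r along arm -0.06 panel-side perp -0.005
```

{"api": "move_arm", "payload": {
  "commands": [
    [[-1,0,40],0,0.42],
    [[-1,0,75],0,0.42],
    [[-1,0,104],0,0.42],
    [[-1,0,104],0,0.42],
    [[-1,0,104],0,0]
  ],
  "grip_force": 18
}}

```text
time_s: 26.6
tool_pos: [0.5826, 0.1035, 0.2117]
tcp_rot: [-1.986, -1.792, -0.596]
contact_force: [1.4, -0.3, 0.4]
grip_width: 0.336
```

{"api": "move_arm", "payload": {
  "commands": [
    [[0,0,0],0,0],
    [[0,0,0],0,0],
    [[0,0,0],0,0]
  ]
}}

```text
time_s: 26.98
tool_pos: [0.5815, 0.1031, 0.2127]
tcp_rot: [-1.984, -1.792, -0.595]
contact_force: [-14.2, -3.5, 8.0]
grip_width: 0.224
```

```bash
python3 st.py
python3 - <<'E'
from h import *
f=np.load('fr.npz');s=ctrl.state();R=Rn.from_rotvec(s['tcp_rot']);z=R.apply([0,0,1])
g=(s['tool_pos']-.019*z-f['piv'])@f['S'].T;r=np.hypot(g[0],g[2]);l=np.arctan2(-g[0],g[2]);print('grasp pt',g.round(4),'r',r,'l',l)
for t in (.4,.55,.7,.8,.85,.9,.95):
    d=np.array([-r*np.sin(l+t-.275),g[1],r*np.cos(l+t-.275)])-g;print(t,(R.inv().apply(f['S'].T@d)*1000).round(1))
E
```

```text
26.98 {'joint_pos': array([-0.122,  0.242,  2.02 ,  0.707,  1.034, -0.441]), 'tool_pos': array([0.582, 0.103, 0.213]), 'contact_force': array([-14.233,  -3.464,   7.99 ]), 'grip_width': np.float64(0.224)}
[[ 0.087  0.995  0.045]
 [ 0.825 -0.098  0.557]
 [ 0.558 -0.011 -0.829]] tilt 34.0 az 85.0
grasp pt [-0.0441 -0.0002  0.1585] r 0.1645219492053876 l 0.2711848133441008
0.4 [-19.9   0.   -5.3]
0.55 [-44.3   0.1  -8.2]
0.7 [-69.    0.2  -7.5]
0.8 [-85.2   0.3  -5. ]
0.85 [-93.2   0.3  -3.2]
0.9 [-101.2    0.4   -0.9]
0.95 [-108.9    0.4    1.8]
```

{"api": "move_arm", "payload": {
  "commands": [
    [[-20,0,-5],0,0],
    [[-40,0,-8],0,0],
    [[-60,0,-8],0,0],
    [[-80,0,-6],0,0],
    [[-93,0,-3],0,0]
  ]
}}

```text
time_s: 27.6
tool_pos: [0.5734, 0.0238, 0.1641]
tcp_rot: [-1.984, -1.792, -0.596]
contact_force: [-4.4, 1.9, 5.3]
grip_width: 0.223
```

```bash
python3 - <<'E'
from h import *
c=snap('wrist','w6');snap('side','s6');snap('top','t6')
cv2.imwrite('pics/w6.png',cv2.resize(c['pixels'],(768,576))[:,:,::-1])
E
for t in w6 s6 t6; do echo $t; python3 lamp.py $t; done
python3 - <<'E'
from h import *
f=np.load('fr.npz');s=ctrl.state();R=Rn.from_rotvec(s['tcp_rot']);z=R.apply([0,0,1])
g=(s['tool_pos']-.019*z-f['piv'])@f['S'].T;print('grasp pt',g.round(4),'l',np.arctan2(-g[0],g[2]),s['contact_force'])
E
```

```text
w6
red 573 station xyz [-0.083  -0.0611  0.0662] min [-0.087 -0.082  0.062] max [-0.077 -0.043  0.07 ] lean 0.897 r 0.1062 px 326.0 201.0
red2 0
yel 1260 station xyz [-0.151  -0.0285  0.1942] min [-0.154 -0.039  0.069] max [-0.069 -0.02   0.2  ] lean 0.661 r 0.246 px 337.0 288.0
violet 1848 station xyz [-0.1126 -0.0011  0.119 ] min [-0.144 -0.011  0.095] max [-0.082  0.01   0.19 ] lean 0.758 r 0.1638 px 252.0 219.0
s6
red 0
red2 0
yel 0
violet 22 station xyz [-0.1347 -0.0012  0.1091] min [-0.145 -0.01   0.092] max [-0.123  0.014  0.121] lean 0.89 r 0.1733 px 274.0 179.0
t6
red 24 station xyz [-0.0837 -0.06    0.0675] min [-0.086 -0.076  0.063] max [-0.08  -0.043  0.074] lean 0.892 r 0.1076 px 227.0 151.0
red2 3
yel 22 station xyz [-0.0791 -0.0285  0.0734] min [-0.154 -0.038  0.066] max [-0.074 -0.021  0.197] lean 0.823 r 0.108 px 224.0 160.0
violet 126 station xyz [-0.1084  0.003   0.1162] min [-0.138 -0.012  0.073] max [-0.081  0.023  0.199] lean 0.751 r 0.1589 px 232.0 168.5
grasp pt [-0.1242 -0.0002  0.1095] l 0.8482786625170694 [-5.77433048 -6.32448301  0.68058317]
```

View pics/w6.png

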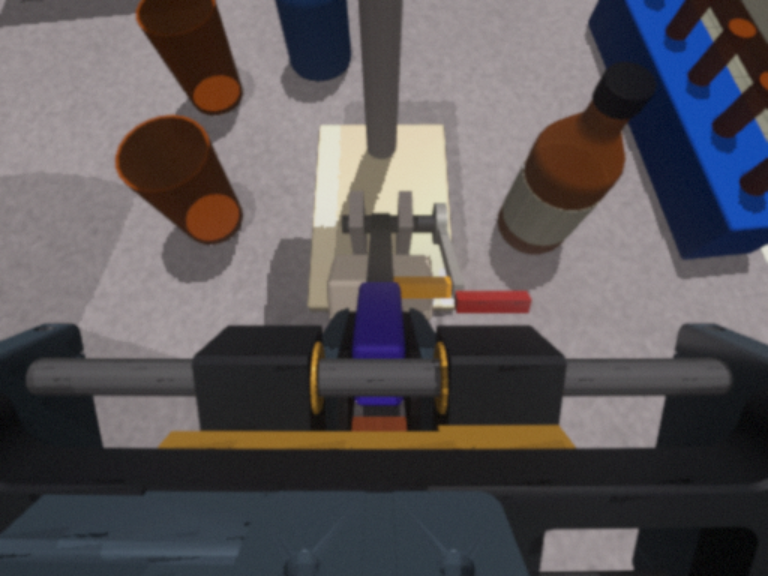

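The yellow bar at (422,288) is still slightly above the red bar at (492,302), so a bit more lean is needed.

```bash
cat > cmp.py <<'E'
from h import *
import sys
c=load(sys.argv[1]);f=np.load('fr.npz');L=(cloud(c)-f['piv'])@f['S'].T;hsv=cv2.cvtColor(c['pixels'],cv2.COLOR_RGB2HSV)
r=np.hypot(L[:,:,0],L[:,:,2]);b=(c['z_map']>0)&(abs(r-.105)<.012)&(L[:,:,0]<0)
for nm,lo,hi in(('red',(0,150,60),(6,255,255)),('yel',(12,130,70),(32,255,255))):
    m=b&(cv2.inRange(hsv,lo,hi)>0)&(L[:,:,1]<-.018)&(L[:,:,1]>-.085)
    q=L[m];l=np.arctan2(-q[:,0],q[:,2]);v,u=np.nonzero(m)
    k=np.polyfit(u,v,1);print(nm,m.sum(),'lean med',np.median(l).round(4),'mid-range',((np.percentile(l,3)+np.percentile(l,97))/2).round(4),'r',np.median(r[m]).round(4),'y',q[:,1].min().round(3),q[:,1].max().round(3),'row line',k.round(3),'row at u=300',np.polyval(k,300).round(2))
E
python3 cmp.py w6; python3 cmp.py t6
```

```text
red 573 lean med 0.8841 mid-range 0.9049 r 0.1069 y -0.082 -0.043 row line [-9.00000e-03  2.03913e+02] row at u=300 201.15
yel 353 lean med 0.8012 mid-range 0.8161 r 0.1072 y -0.039 -0.018 row line [-2.10000e-02  1.97223e+02] row at u=300 190.99
red 24 lean med 0.8833 mid-range 0.8947 r 0.1072 y -0.076 -0.043 row line [ -1.917 586.375] row at u=300 11.37
yel 25 lean med 0.8167 mid-range 1.0556 r 0.1071 y -0.076 -0.018 row line [ -0.469 265.906] row at u=300 125.28
```

{"api": "move_arm", "payload": {
  "commands": [
    [[-5,0,1],0,0],
    [[-10,0,2],0,0],
    [[-14,0,4],0,0],
    [[-14,0,4],0,0]
  ]
}}

```text
time_s: 28.25
tool_pos: [0.5724, 0.0138, 0.1529]
tcp_rot: [-1.985, -1.793, -0.595]
contact_force: [-3.9, -1.1, 1.3]
grip_width: 0.222
```

```bash
python3 - <<'E'
from h import *
c=snap('wrist','w7')
E
python3 cmp.py w7;python3 st.py|head -1
```

```text
red 217 lean med 0.8711 mid-range 0.8714 r 0.104 y -0.082 -0.043 row line [-1.00000e-02  1.83524e+02] row at u=300 180.61
yel 356 lean med 0.8872 mid-range 0.9045 r 0.1071 y -0.038 -0.018 row line [-9.00000e-03  1.86986e+02] row at u=300 184.38
28.3 {'joint_pos': array([-0.278,  0.34 ,  2.029,  0.694,  1.025, -0.623]), 'tool_pos': array([0.572, 0.014, 0.153]), 'contact_force': array([-4.256, -1.248,  2.102]), 'grip_width': np.float64(0.219)}
```

{"api": "move_arm", "payload": {
  "commands": [
    [[0,0,0],0,0.42],
    [[0,0,0],0,0.42],
    [[0,0,0],0,0.42],
    [[0,0,-45],0,0.42],
    [[0,0,-95],0,0.42]
  ]
}}

```text
time_s: 28.92
tool_pos: [0.5675, -0.0393, 0.2324]
tcp_rot: [-1.985, -1.792, -0.593]
contact_force: [-0.1, -0.4, 0.1]
grip_width: 0.418
```

{"api": "move_arm", "payload": {
  "commands": [
    [[0,0,-50],0,0.42],
    [[0,0,-50],0,0.42]
  ]
}}

```text
time_s: 29.18
tool_pos: [0.5668, -0.0691, 0.277]
tcp_rot: [-1.988, -1.795, -0.598]
contact_force: [0.9, -0.8, -0.2]
grip_width: 0.418
```

```bash
python3 - <<'E'
from h import *
c=snap('wrist','w8');crop(c,'w8c',180,110,340,230,5);snap('top','t8');snap('side','s8')
E
python3 cmp.py w8;python3 cmp.py t8; python3 st.py|head -1
```

```text
red 178 lean med 0.885 mid-range 0.901 r 0.107 y -0.082 -0.043 row line [3.00000e-03 1.59816e+02] row at u=300 160.66
yel 116 lean med 0.8943 mid-range 0.9031 r 0.1071 y -0.038 -0.018 row line [-5.50000e-02  1.76186e+02] row at u=300 159.73
red 26 lean med 0.8971 mid-range 0.8975 r 0.1079 y -0.076 -0.041 row line [ -2.103 629.437] row at u=300 -1.52
yel 23 lean med 0.8936 mid-range 1.6215 r 0.1074 y -0.075 -0.019 row line [ -0.532 281.694] row at u=300 122.02
29.32 {'joint_pos': array([-0.412,  0.198,  1.946,  0.585,  1.27 , -0.566]), 'tool_pos': array([ 0.565, -0.067,  0.273]), 'contact_force': array([ 0.188,  0.159, -0.02 ]), 'grip_width': np.float64(0.416)}
```

View pics/w8c.png

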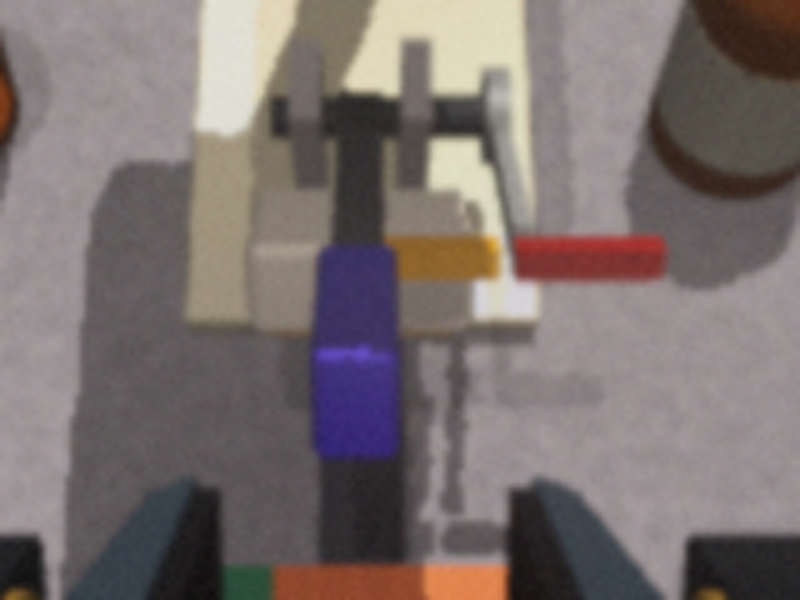

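The bars line up: yellow rows 237–279, red 236–280 in the crop. I'll back off a little and do the final check of the straightedge and bystanders.

{"api": "move_arm", "payload": {
  "commands": [
    [[-40,0,-40],0,0.42],
    [[-80,0,-80],0,0.42],
    [[-110,0,-120],0,0.42],
    [[-110,0,-120],0,0.42]
  ]
}}

```text
time_s: 29.82
tool_pos: [0.5499, -0.2261, 0.3107]
tcp_rot: [-1.986, -1.79, -0.593]
contact_force: [-0.1, 1.4, -0.5]
grip_width: 0.421
```

Run:
```python
from h import *
t=snap('top','t9');s=snap('side','s9');w=snap('wrist','w9')
a=cv2.resize(t['pixels'],(400,300));b=cv2.resize(w['pixels'],(400,300))
cc=cv2.resize(s['pixels'][120:300,190:430],(400,300))
cv2.imwrite('pics/fin.png',np.vstack([np.hstack([a,b]),np.hstack([cc,cv2.resize(load('side0')['pixels'][120:300,190:430],(400,300))])])[:,:,::-1])
print(ctrl.state()['contact_force'])
for tag in('t9','s9','w9'):
    c=load(tag);C=cloud(c);hsv=cv2.cvtColor(c['pixels'],cv2.COLOR_RGB2HSV)
    m=(cv2.inRange(hsv,(5,150,70),(20,255,255))>0)&(c['z_map']>0)&(C[:,:,2]>.036)&(C[:,:,2]<.055)&(abs(C[:,:,0]-.5)<.04)&(abs(C[:,:,1]+.055)<.09)
    T=C[m]
    if len(T)>20:
        r=cv2.minAreaRect(T[:,:2].astype(np.float32));print(tag,len(T),np.round(r[0],4),np.round(r[1],4),round(r[2],1))
```

```text
[-0.51552023 -0.17152188  0.28969617]
t9 168 [ 0.4987 -0.0553] [0.1089 0.0153] 84.3
s9 71 [ 0.4983 -0.0612] [0.1008 0.0117] 83.7
w9 450 [ 0.4999 -0.0545] [0.109  0.0143] 84.4
```

View pics/fin.png

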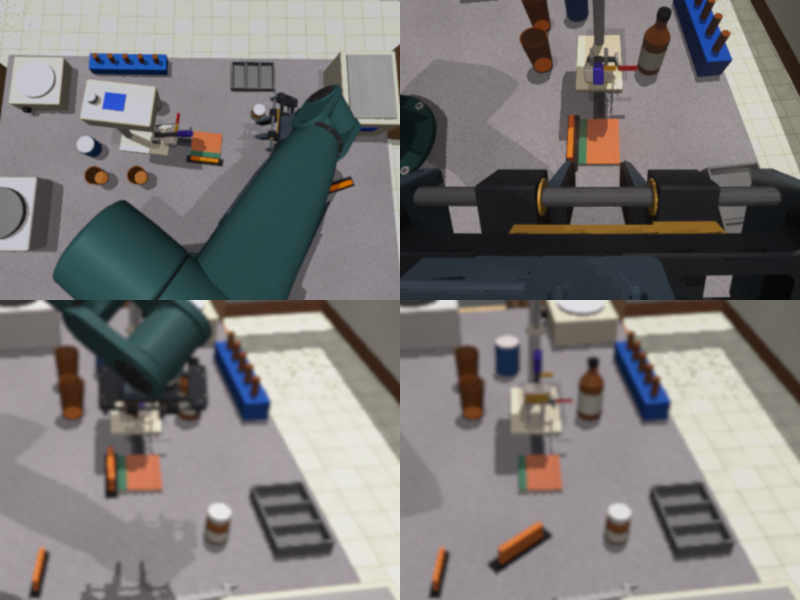

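The straightedge is flush and centred, at (0.499,-0.055) and 84.3°. The lamp is aligned, the bystanders are where they were, and the gripper is clear with no contact force.

```bash
python3 -c "
from bench import ctrl
print(ctrl.sign_off())"
```

```text
the job is handed in; nothing more can be done
None
```

The job is handed in at about 30 s of the 46 s allowed; the sign-off gives no verdict. The straightedge lies flush against the green-striped edge, and the lamp's yellow bar lines up with the red index bar.

- **Straightedge:** I picked the one with the 110 x 14 mm rib and 45 mm top, regrasped it higher near the panel, pushed it against the holder and let go. The last check put it at (0.499, -0.055) m, 84.3°, close to the panel edge's measured direction. The overhang was about equal at both ends, 16–17 px.
- **Lamp:** The move commands offer no tilt, so I tilted the tool to about 34° by stretching the arm past its reach in free space. Then I came in from the panel's side, took the violet grip, drew the arm down and released it. In the close-up the yellow bar spans rows 237–279 and the red bar 236–280, and their leans agree within about 0.01 rad. I did not touch the index; it read about 0.89 rad before and after.
- **Bystanders:** Those visible looked unmoved in the last pictures. The arm hid part of the scene, including most of the wrench.

**Checks that disagreed:**
- The side camera, partly blocked by the arm, put the straightedge 6 mm further along the edge than the top and wrist cameras did.
- The top camera's yellow mask was contaminated, so I relied on the wrist camera for the bars.
- One 63 N wrist reading came when a joint reached its range end (-0.74 rad) in free space. I took it as the sudden stop, not a contact; it was gone at the next reading.

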